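Slide the cover home on the connector cassette

ROBOT

A 6-joint arm with a two-finger parallel gripper is mounted at the origin on the work surface. World frame = base frame: x ahead of the robot, y to its left, z up, the work surface at z = 0. Lengths are in m, angles in rad, forces in N, time in s.
With the tool pointing down it reaches from about 0.25 to 0.725 m from the base axis. Payload 4 kg.
Tool frame: the origin (TCP) lies midway between the tips of the shut fingers; the grasp point (between the pads) lies 19 mm behind it; z points along the fingers, y is the line along which they close (so a half turn about z gives the same grasp; the last joint's range is limited). The gripper opens to 85 mm and grips with 20 to 120 N. Pads are 22 mm wide; open, the fingers measure 114 mm over their backs; the gripper's body (76 mm by 85 mm) begins 54 mm behind the grasp point. The pads swing forward as they close: fully open they stand 13 mm farther back than shut.
Start: joints at [0, 0.241, 0.005, 1.335, 0, 1.571], TCP at [0.5, -0, 0.206] pointing down, gripper open.
Joint ranges: [-2.72, 2.72], [-1.05, 1.87], [-1.09, 1.28], [-1.99, 2.15], [-1.42, 1.44], [-3.14, 3.14]. Speed limits (rad/s): [2.79, 2.79, 3.14, 3.14, 3.14, 3.14].

INTERFACE

Orientations are given as a unit quaternion [x, y, z, w].
In Python, from workcell import status, camera, get_calibration, ticket gives the robot as it stands.
- The arm moves only by the shell command python3 -m creep 'ROWS' [OPENING]. ROWS is JSON, a list of rows, each a list of 6 numbers: the shift along the world's x, y, z in cm, then the turn, a rotation vector about the world's x, y, z in degrees. A call has 1 to 8 rows; each row shifts and turns the commanded pose from where the row before left it; what a row does not reach is not made up. A row lasts 1/10 s, in which the tool goes at most 50 mm and 8.59 degrees, less where a joint would pass 70% of its speed; a pose out of reach is approached as far as the arm can. A call is refused whole if a number of a shift passes 5 or a number of a turn 8.59, either way. A call with a gripper value outside its range is refused whole. OPENING is the opening, from -1 (shut) to 1 (fully open), so that 0 is half open, set as the call begins (- or left out, the last holds). The fingers move at their own pace and stop on an object; the grip force is fixed at half the most. Time passes only in rows, so rows that do not move let the fingers close. It gives the time, the measured TCP pose, the force, the opening and the grip force at its end, in the units of the state.
- status.get_obs(): the state, without advancing time (a new reading comes with each control period).
- camera(name): name is "scene" or "side" or "wrist"; returns the picture (420x560x3 uint8, red, green, blue); there is no depth.
- get_calibration(name): a dict with "fx", "fy", "cx", "cy" (pixels), "rvec" (rotation vector, rad) and "tvec" (3), from world to camera coordinates, as OpenCV has them; the wrist camera has in their place "tool_from_camera" (4x4, takes a point from camera to tool coordinates, whose origin is the TCP and whose axes are the flange's). Camera axes: x right, y down, z forward; pixel columns grow to the right and rows downward; lengths in m; the calibration is good to about 2 mm. A picture is of the moment at which its call begins: read the wrist's pose just before it. get_calibration takes no time and is no camera call.
- ticket.job_done(): hands the job in; it is judged then, once.
The state is a dict: "clock": time; "joint_pos": joint angles; "joint_vel": joint speeds; "tau": joint torques, N m; "eef_pos": TCP position; "tool_rot": TCP orientation; "ft_force": force on the tool from outside, world axes, zero at the start; "ft_torque": the same for the moment, N m; "grip_width": finger opening in m; "grasp_force": force on a finger pad.
Only numpy, scipy, OpenCV 4.12 (cv2) and the standard library are available. Lean on these libraries where they do the work, as an engineer would, in place of code of your own. Each camera call takes 0.05 s, during which the arm holds its last target. There are 200 camera calls.

TASK

Close the connector cassette on the sloping rest: pick up its loose slide cover, lay it flat on the open lower half of the cassette with the tongue end downhill, and slide it up under the two lips until its flexible tongue clicks past the ledge and the cover is fully home. Let go of it, and leave the tray of parts, the bottle and the lens where they stand.

Things in the scene. Friction and masses are not known exactly. Their poses are not given: they have to be found in the camera images.
- cassette: White cassette 208 x 114 x 30 mm fixed on an aluminium rest, sloping 28 degrees, end near the robot low. Its axes tilt with it: x uphill along the rails (the cover shuts this way), y across, z square to the deck. Origin: on the deck, 105 mm above the bench, where the centre of the cover's underside lies when home. Deck from x -145 to +63 mm; trough of black connectors at x -50 to +50, |y| < 33 mm.
- lips (a point): Middle of the mouth of the two lips (x = -5 mm on the cassette, at deck height; cassette axes). From here 68 mm uphill the lips cover the cover's long edges: undersides 13.5 mm above the deck, open between |y| < 34 mm, side walls 92 mm apart. The mouths flare up downhill for 13 mm, to 19 mm high. An 18 mm high stop wall uphill ends the slide 1.5 mm past nominal home.
- landing (a point): Deck point 76 mm downhill of the cassette's origin (cassette axes). With the centre of the cover's underside here (give or take 6 mm) the cover lies flat on the landing, clear of the lips' mouths and of the 9 mm high lower stop. The landing's guides are 12 mm high, lean outward, are 98 mm apart at the deck and narrow to 92 mm at the lips.
- ledge (a point): Middle of the crest of the ledge (cassette axes), 56 mm downhill of the cassette's origin, 5.5 mm above the deck. The ledge is 40 mm wide across the centre line: a ramp rising uphill over 12.5 mm, a 3 mm crest, then an upright face uphill. The cover's runners straddle it; only the barb of the tongue meets it.
- cover_rib (a point): Centre of the grip rib of the loose black slide cover (0.12 to 0.2 kg), lying runners down on the bench at first. x to its plain leading end (tongue at -x, nearer the robot), y along the rib, z up. Cover 110 (x) x 88 (y) mm, plate top 12 mm above its underside. Rib across its middle: 12 thick (x), 50 long (y), 12 to 42 mm above the underside; this point is at 27 mm. Home: x 0, y 0, z 27 mm on the cassette, play 2 mm.
- tab (a joint): Bending of the cover's tongue (24 mm wide, cut out of the plate) in rad: 0 relaxed, to 0.12 as its barb (49 mm behind the cover's centre, 7 mm below the plate, 1 mm clear of the deck) rides over the ledge, 0 again once clicked. Sliding over takes about 4 to 10 N uphill; it drops within 3 mm of home, then stops the cover sliding back. Let go sooner, the cover may slide downhill.
- tab_barb (a point): Middle of the round barb (8 mm thick, 22 mm wide) under the free end of the cover's tongue: 49 mm from the cover's centre towards its -x end, 5 mm above the cover's underside; axes as the cover's. With the cover home it lies 49 mm downhill of the cassette's origin, just uphill of the ledge.
- parts_tray: Bystander: white open tray of black connectors, 280 (x) x 140 (y) x 45 mm, on the bench to the left of the work; origin at the centre of its underside.
- dropper: Bystander: small white bottle, 36 mm across, 100 mm tall, standing; origin at the centre of its underside.
- lens: Bystander: black microscope lens barrel, 54 mm across, 78 mm tall, standing; origin at the centre of its underside.
Things that resemble listed ones, but are neither listed nor needed, are in the scene too. Leave any red or turquoise look-alike of the part that bears cover_rib alone.

How it is judged:
By the outcome, as a careful person would: the job done as asked, in the order asked, and still so for the second after the job is handed in, with the robot touching nothing.
It also fails if it takes over 48 s, if anything falls off the work surface, if the arm or the gripper's body presses on something with over 40 N, if the wrist force passes 120 N, or if a joint passes its speed limit or range.

## Working session

There is one attempt and no reset: what is moved stays moved. The work goes in short steps, Python scripts to look and compute and a shell command to move; the robot and the scene stay as the last step left them, time stands still between calls to the robot, and variables do not carry over. Pictures are saved under pics/ and viewed, at most 10 in all, crops included, and the job is handed in when it is done.

```bash
mkdir -p pics
cat > h.py <<'E'
import numpy as np, cv2
from workcell import status, camera, get_calibration, ticket
from scipy.spatial.transform import Rotation as R
def snap(n,f):
    im=camera(n); cv2.imwrite('pics/'+f,im[:,:,::-1]); return im
def cam(n):
    c=get_calibration(n); K=np.array([[c['fx'],0,c['cx']],[0,c['fy'],c['cy']],[0,0,1.]])
    return K,np.array(c['rvec'],float),np.array(c['tvec'],float)
def ray(n,u,v):
    K,r,t=cam(n); M=R.from_rotvec(r).as_matrix()
    return -M.T@t, M.T@np.linalg.solve(K,[u,v,1.])
def atz(n,u,v,z):
    o,d=ray(n,u,v); return o+d*(z-o[2])/d[2]
def proj(n,P):
    K,r,t=cam(n); return cv2.projectPoints(np.array(P,float).reshape(-1,3),r,t,K,None)[0].reshape(-1,2)
E
python3 - <<'E'
from h import *
a=snap('scene','a.png'); b=snap('side','b.png')
for n in('scene','side'): print(n,ray(n,280,210))
o=status.get_obs(); print(o['clock'],o['eef_pos'],o['tool_rot'],o['ft_force'],o['grip_width'])
print(get_calibration('wrist'))
E
```

```text
scene (array([1.21816825, 0.69168406, 0.66523458]), array([-0.55445107, -0.6546721 , -0.51380449]))
side (array([ 0.07888662, -0.54531718,  0.89248512]), array([ 0.46510863,  0.51224631, -0.72204288]))
0.1 [ 4.99381204e-01 -7.34686754e-06  2.05492687e-01] [ 7.07087056e-01  7.07125855e-01 -6.93454076e-04 -6.62932881e-04] [-0.6528039   0.14758697  0.15525664] 0.08513523738875545
{'fx': 346.49328215786255, 'fy': 346.49328215786255, 'cx': 278.3404288867023, 'cy': 207.40048802460404, 'tool_from_camera': array([[ 0.00204843, -0.96128701, -0.27554145,  0.06914577],
       [ 0.99999734,  0.00167743,  0.0015821 , -0.0012266 ],
       [-0.00105865, -0.27554396,  0.96128789, -0.16789577],
       [ 0.        ,  0.        ,  0.        ,  1.        ]])}
```

View pics/a.png

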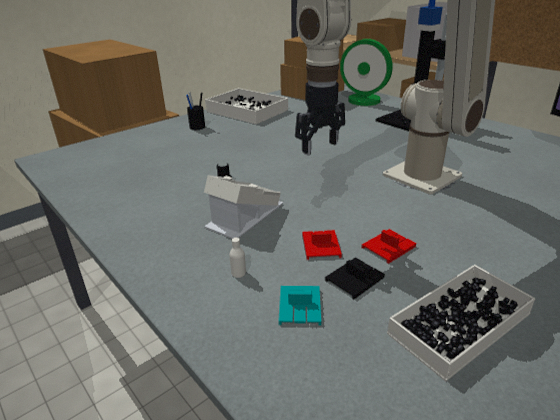

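View pics/b.png

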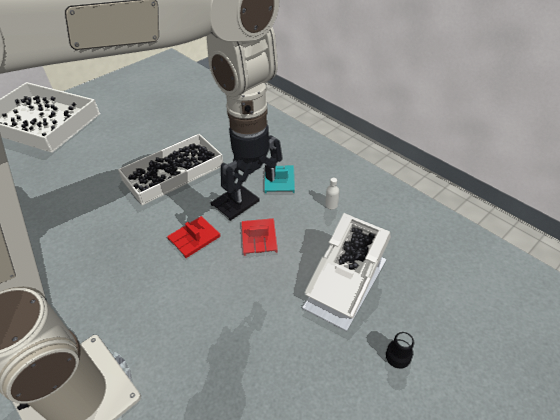

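The scene view shows two red covers at (322,243) and (389,244), a turquoise one at (300,304), and a black one at (355,277), which is at (235,202) in the side view. The black cover is the one described. The cassette is at (245,205) in scene and (345,260) in side. I'll enlarge both to confirm.

Run:
```python
from h import *
a=cv2.imread('pics/a.png'); b=cv2.imread('pics/b.png')
def crop(im,x,y,w,h,s): return cv2.resize(im[y:y+h,x:x+w],None,fx=s,fy=s,interpolation=cv2.INTER_CUBIC)
c=crop(a,320,250,80,60,5)           # 400x300 scene cover
d=crop(a,195,160,100,75,4)          # 400x300 scene cassette
e=crop(b,295,205,100,125,4.8)       # 480x600
cv2.imwrite('pics/c.png',np.hstack([np.vstack([c,d]),crop(b,295,205,83,125,4.8)[:600,:398]]))
cv2.imwrite('pics/e.png',e)
```

```text
(no output)
```

View pics/c.png

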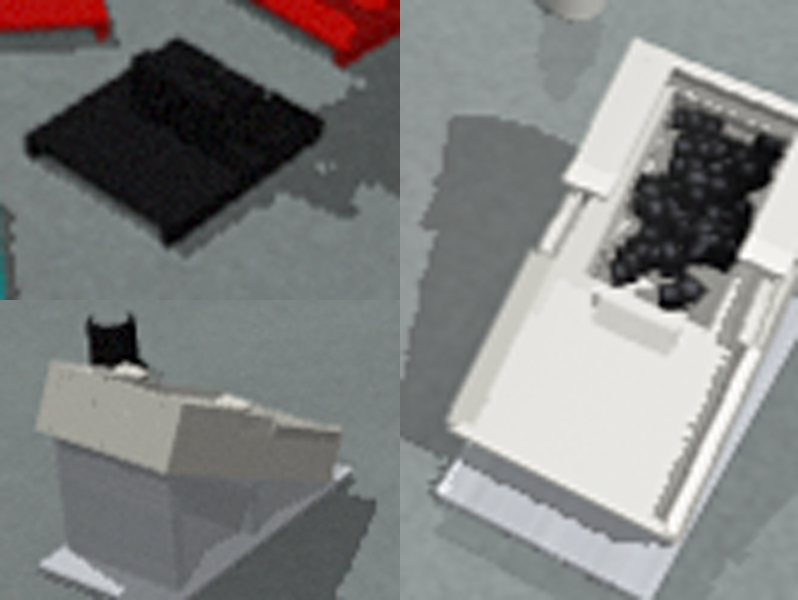

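View pics/e.png

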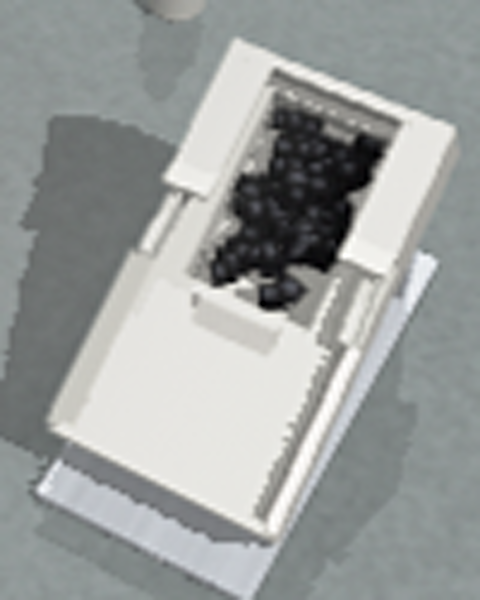

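```bash
cat >> h.py <<'E'
a28=np.deg2rad(28)
def cass(p): # x,y,yaw of origin -> R,t
    M=R.from_euler('z',p[2]).as_matrix()@R.from_euler('y',-a28).as_matrix()
    return M,np.array([p[0],p[1],.105])
E
python3 - <<'E'
from h import *
from scipy.optimize import least_squares
S=lambda u,v:(295+u/4.8,205+v/4.8); C=lambda u,v:(195+u/4,160+(v-300)/4)
obs=[('side',S(235,40),(63,57,18)),('side',S(457,127),(63,-57,18)),('side',S(275,72),(56.5,34,18)),('side',S(403,125),(56.5,-34,18)),
('side',S(190,275),(-50,33,0)),('scene',C(50,362),(63,-57,18)),('scene',C(185,405),(63,57,18)),('scene',C(37,430),(63,-57,-12)),('scene',C(168,472),(63,57,-12))]
def f(p):
    M,t=cass(p); return np.concatenate([proj(n,M@(np.array(q)/1e3)+t)[0]-uv for n,uv,q in obs])
s=least_squares(f,[.55,-.2,0],loss='soft_l1'); print(s.x,np.rad2deg(s.x[2]));print(f(s.x).reshape(-1,2).round(1))
M,t=cass(s.x)
print(((proj('side',np.array([(-145,57,0),(-145,-57,0),(-54.5,20,5.5),(-54.5,-20,5.5),(-70,20,0),(-70,-20,0)])/1e3@M.T+t)-[295,205])*4.8).round())
for n,u,v in (('scene',355,275.6),('side',235,202)): print(atz(n,u,v,.012))
for u,v in ((27,135),(168,228),(323,122)): print(atz('scene',320+u/5,250+v/5,.012))
for u,v in ((322,243),(389,244),(300,304),(460,320),(238,272)): print(atz('scene',u,v,.01))
E
```

```text
[ 0.62514289 -0.19809331  0.27492518] 15.752052267244872
[[-0.4 -0.3]
 [-0.  -0.1]
 [-0.8 -0.9]
 [ 0.4 -0.9]
 [-0.8  0.3]
 [-1.  -0.7]
 [-1.4 -1.5]
 [-0.2 -6.9]
 [ 0.3 -6.9]]
[[ 57. 437.]
 [278. 543.]
 [205. 293.]
 [283. 328.]
 [193. 325.]
 [271. 360.]]
[0.58109572 0.20358698 0.012     ]
[0.57688969 0.19244709 0.012     ]
[0.63535381 0.16048811 0.012     ]
[0.63555732 0.24610795 0.012     ]
[0.52721135 0.24730355 0.012     ]
[0.54112068 0.05795867 0.01      ]
[0.41799468 0.17844098 0.01      ]
[0.73894161 0.18430553 0.01      ]
[0.52997399 0.43876744 0.01      ]
[0.77322978 0.00522574 0.01      ]
```

```bash
python3 -m creep '[[2,4.5,0,0,0,0],[2,4.5,0,0,0,0],[2,4.5,-1,0,0,0],[2,4.5,-1,0,0,0],[0,2.4,-1,0,0,0],[0,0,0,0,0,0],[0,0,0,0,0,0]]' 1
python3 - <<'E'
from h import *
o=status.get_obs(); print(o['eef_pos'],o['tool_rot'],o['joint_pos']); snap('wrist','w1.png')
E
```

```text
clock: 0.8
eef_pos: [0.579, 0.2037, 0.1753]
tool_rot: [0.707, 0.708, -0.001, -0.0]
ft_force: [-0.3, 0.5, 0.4]
grip_width: 0.0855
grasp_force: 0.0
[0.5790267  0.20366926 0.17532606] [ 7.06641669e-01  7.07570391e-01 -1.26236562e-03 -3.16639780e-04] [ 3.38506983e-01  4.85193834e-01  2.80200967e-01  1.36835359e+00
 -5.21684282e-04  1.90799056e+00]
```

View pics/w1.png

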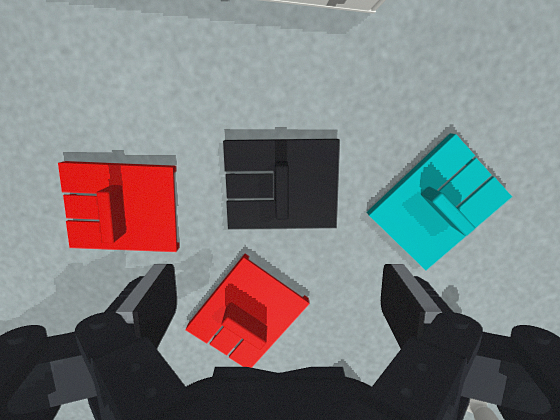

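The black cover's plate corners are at (224,140), (339,138), (336,227) and (228,228). Its tongue faces left (-x) and the rib runs from about (281,162) to (281,218). Two red look-alikes and one turquoise stand apart from it.

```bash
cat >> h.py <<'E'
def wcam(o):
    c=get_calibration('wrist'); T=np.eye(4); T[:3,:3]=R.from_quat(o['tool_rot']).as_matrix(); T[:3,3]=o['eef_pos']
    K=np.array([[c['fx'],0,c['cx']],[0,c['fy'],c['cy']],[0,0,1.]]); return K,T@np.array(c['tool_from_camera'])
def watz(o,u,v,z):
    K,T=wcam(o); d=T[:3,:3]@np.linalg.solve(K,[u,v,1.]); p=T[:3,3]; return p+d*(z-p[2])/d[2]
def wproj(o,P):
    K,T=wcam(o); q=(np.array(P).reshape(-1,3)-T[:3,3])@T[:3,:3]; return (q@K.T)[:,:2]/q[:,2:]
E
python3 - <<'E'
from h import *
o=status.get_obs()
for u,v,z in ((224,140,.012),(339,138,.012),(336,227,.012),(228,228,.012),(275,163,.042),(288,163,.042),(275,218,.042),(287,218,.042)): print(watz(o,u,v,z).round(4))
E
```

```text
[0.5272 0.2428 0.012 ]
[0.6357 0.2449 0.012 ]
[0.6371 0.1562 0.012 ]
[0.5276 0.1549 0.012 ]
[0.5756 0.2258 0.042 ]
[0.587  0.2258 0.042 ]
[0.5755 0.1753 0.042 ]
[0.5865 0.1753 0.042 ]
```

```bash
python3 -m creep '[[0.25,-0.37,-4,0,0,0],[0,0,-4,0,0,0],[0,0,-4,0,0,0],[0,0,-2.5,0,0,0],[0,0,-1.4,0,0,0],[0,0,0,0,0,0],[0,0,0,0,0,0]]' 1; python3 -m creep '[[0,0,0,0,0,0],[0,0,0,0,0,0],[0,0,0,0,0,0],[0,0,0,0,0,0],[0,0,0,0,0,0],[0,0,0,0,0,0],[0,0,0,0,0,0],[0,0,0,0,0,0]]' -1
```

```text
clock: 1.55
eef_pos: [0.5835, 0.1995, 0.019]
tool_rot: [0.707, 0.707, 0.001, 0.001]
ft_force: [-0.2, 0.7, 0.5]
grip_width: 0.0852
grasp_force: 0.0
clock: 2.35
eef_pos: [0.5822, 0.1999, 0.0173]
tool_rot: [0.707, 0.707, -0.0, -0.0]
ft_force: [-0.3, -0.0, 0.3]
grip_width: 0.0003
grasp_force: 0.0
```

Run:
```python
from h import *
o=status.get_obs(); print(o['eef_pos'],o['grip_width'],o['grasp_force'])
w=snap('wrist','w2.png')[:,:,::-1]; s=camera('scene')[:,:,::-1]
c=cv2.resize(s[225:315,290:410],(400,300),interpolation=cv2.INTER_CUBIC)
b=camera('side')[:,:,::-1]; d=cv2.resize(b[150:240,180:300],(400,300),interpolation=cv2.INTER_CUBIC)
cv2.imwrite('pics/w2.png',np.vstack([cv2.resize(w,(400,300)),c]) if 0 else np.vstack([np.hstack([cv2.resize(w,(400,300)),c]),np.hstack([d,cv2.resize(w[200:420,140:420],(400,300))])]))
```

```text
[0.58222448 0.19987431 0.01729348] 0.0003250121138112189 0.0
```

View pics/w2.png

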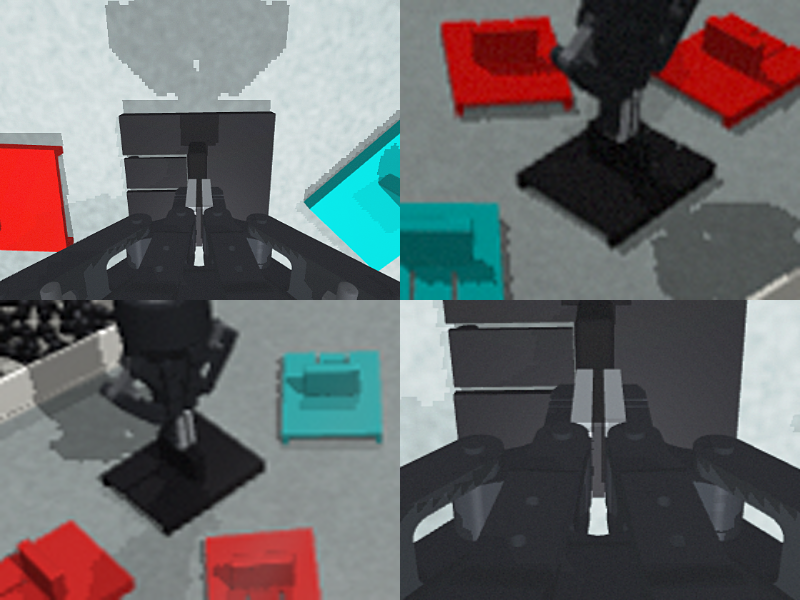

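The pads stand on both sides of the rib with a visible gap between them, so the width reading doesn't agree with the picture. A small lift will show whether it holds.

```bash
python3 -m creep '[[0,0,1,0,0,0],[0,0,2,0,0,0],[0,0,3,0,0,0],[0,0,0,0,0,0],[0,0,0,0,0,0]]'
python3 - <<'E'
from h import *
w=snap('wrist','w3.png')[:,:,::-1]; s=camera('scene')[:,:,::-1]
c=cv2.resize(s[195:315,270:430],(400,300),interpolation=cv2.INTER_CUBIC)
cv2.imwrite('pics/w3.png',np.hstack([cv2.resize(w,(400,300)),c]))
E
```

```text
clock: 3.0
eef_pos: [0.5833, 0.2002, 0.079]
tool_rot: [0.707, 0.707, 0.001, 0.001]
ft_force: [-0.2, -0.7, -0.4]
grip_width: -0.0003
grasp_force: 0.0
```

View pics/w3.png

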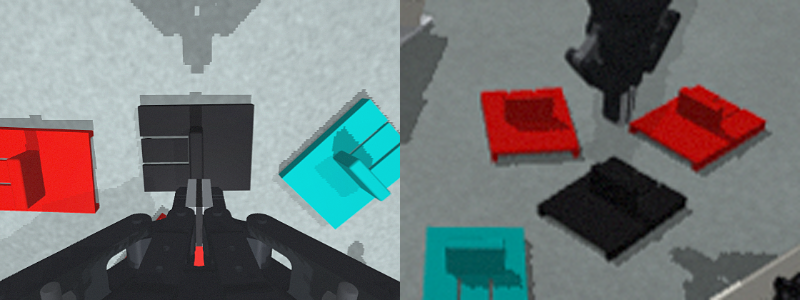

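Run:
```python
from h import *
o=status.get_obs(); print(o['eef_pos'],o['tool_rot']);K,T=wcam(o);print(T.round(3))
p=np.array(o['eef_pos']); print(wproj(o,[p,p+[0,0,.019]])/1.4, proj('scene',[p,p+[0,0,.019]]),(proj('scene',[p])-[270,195])*2.5, proj('side',[p]))
f=R.from_quat(o['tool_rot']).as_matrix(); print(f.round(3))
# cover corners in w3 (x1.4)
for u,v,z in ((141,108,.012),(253,104,.012),(250,189,.012),(144,191,.012),(196,128,.042)): print(watz(o,u*1.4,v*1.4,z).round(4))
s=lambda u,v:(270+u/2.5,195+v/2.5)
for u,v in ((540,208),(640,250),(687,197)): print(atz('scene',*s(u-400,v),.012).round(4))
```

```text
[0.58170076 0.19964609 0.07691514] [ 7.07107563e-01  7.07105755e-01 -5.24973516e-04 -2.65929202e-04]
[[ 1.     0.002  0.001  0.581]
 [ 0.002 -0.961 -0.276  0.269]
 [-0.     0.276 -0.961  0.245]
 [ 0.     0.     0.     1.   ]]
[[200.0584677  175.85966749]
 [200.1967963  186.97965869]] [[355.37810876 252.48003479]
 [355.94277141 245.62240031]] [[213.44527191 143.70008699]] [[232.39529127 183.18021806]]
[[ 0.     1.    -0.001]
 [ 1.    -0.    -0.   ]
 [-0.    -0.001 -1.   ]]
[0.5266 0.241  0.012 ]
[0.6311 0.2449 0.012 ]
[0.6335 0.1585 0.012 ]
[0.5244 0.156  0.012 ]
[0.5784 0.2281 0.042 ]
[0.6374 0.1644 0.012 ]
[0.6141 0.2632 0.012 ]
[0.5251 0.2463 0.012 ]
```

Run:
```python
from h import *
o=status.get_obs(); p=np.array(o['eef_pos']); print(p,o['grip_width'])
P=[p+[0,0,h] for h in (0,.01,.02,.03)]
out=[]
for n,k,x,y,w,h in (('scene',6,320,205,66,100),('side',6,200,130,66,100)):
    im=cv2.resize(camera(n)[y:y+h,x:x+w,::-1],None,fx=k,fy=k,interpolation=cv2.INTER_CUBIC)
    im=cv2.convertScaleAbs(im,alpha=1.6,beta=20)
    for q in proj(n,P): cv2.circle(im,tuple(int(v) for v in (q-[x,y])*k),3,(0,255,255),-1)
    out.append(im)
cv2.imwrite('pics/t.png',np.hstack(out))
```

```text
[0.58170076 0.19964609 0.07691514] 0.0003203390647076536
```

View pics/t.png

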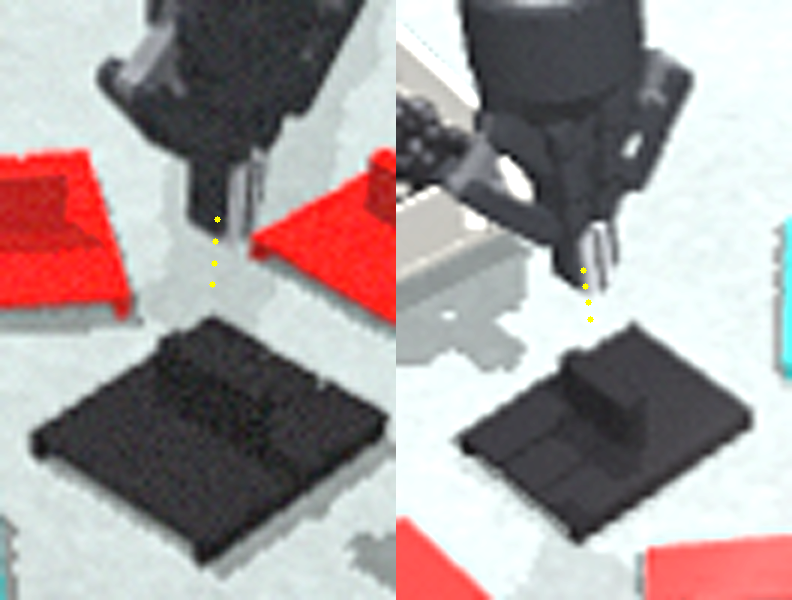

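Both views put the shut fingertips about 20 mm above the reported TCP. That is why the fingers closed just above the rib, whose top is at 42 mm. I'll reopen and grasp 17 mm lower, watching the force.

```bash
python3 -m creep '[[0,0,0,0,0,0],[0,0,0,0,0,0],[0,0,0,0,0,0],[0,0,0,0,0,0]]' 1; python3 -m creep '[[-0.1,0,-2,0,0,0],[0,0,-2,0,0,0],[0,0,-2,0,0,0],[0,0,-1.2,0,0,0],[0,0,-0.5,0,0,0],[0,0,0,0,0,0]]'; python3 -m creep '[[0,0,0,0,0,0],[0,0,0,0,0,0],[0,0,0,0,0,0],[0,0,0,0,0,0],[0,0,0,0,0,0],[0,0,0,0,0,0],[0,0,0,0,0,0]]' -1
```

```text
clock: 3.6
eef_pos: [0.5822, 0.1998, 0.0772]
tool_rot: [0.707, 0.707, -0.0, -0.0]
ft_force: [1.2, -1.3, -0.1]
grip_width: 0.058
grasp_force: 0.0
clock: 4.2
eef_pos: [0.5809, 0.1997, -0.0001]
tool_rot: [0.707, 0.707, -0.001, -0.0]
ft_force: [0.3, 0.7, 0.5]
grip_width: 0.0853
grasp_force: 0.0
clock: 4.9
eef_pos: [0.5817, 0.2, 0.001]
tool_rot: [0.707, 0.707, 0.0, 0.0]
ft_force: [-0.5, 0.6, 3.3]
grip_width: 0.0103
grasp_force: 61.0
```

Gripped now: 61 N, with the opening about one rib thick. Next I lift and work out the transfer.

```bash
python3 -m creep '[[0,0,1,0,0,0],[0,0,3,0,0,0],[0,0,4,0,0,0],[0,0,5,0,0,0],[0,0,5,0,0,0],[0,0,5,0,0,0],[0,0,0,0,0,0]]'
python3 - <<'E'
from h import *
M,t=cass([.6251,-.1981,.2749])
for q in ((-76,0,60),(-76,0,0),(0,0,0)): print(q,(M@(np.array(q)/1e3)+t).round(4))
print(M.round(3)); print(status.get_obs()['eef_pos'])
# lens
print(atz('side',400,360,.0),atz('side',332,205,0))
E
```

```text
clock: 5.6
eef_pos: [0.585, 0.2011, 0.24]
tool_rot: [0.707, 0.707, 0.007, 0.003]
ft_force: [1.2, 0.7, -1.4]
grip_width: 0.0108
grasp_force: 60.5
(-76, 0, 60) [ 0.5334 -0.224   0.1223]
(-76, 0, 0) [ 0.5605 -0.2163  0.0693]
(0, 0, 0) [ 0.6251 -0.1981  0.105 ]
[[ 0.85  -0.271 -0.452]
 [ 0.24   0.962 -0.127]
 [ 0.469  0.     0.883]]
[0.58496812 0.2010978  0.23996754]
[ 0.53086204 -0.41039715  0.        ] [ 7.72589672e-01 -2.34295447e-03 -1.11022302e-16]
```

```bash
python3 -m creep '[[-0.5,-4.5,0,0,-5,0],[-0.5,-4.5,0,0,-5,0],[-0.5,-4.5,0,0,-6,0],[-0.5,-4.5,0,0,-6,0],[-0.5,-4.5,0,0,-6,0],[-0.5,-4.5,0,0,0,5],[-0.5,-4.5,0,0,0,5],[-0.5,-4.5,0,0,0,5.7]]'; python3 -m creep '[[-0.5,-4.5,0,0,0,0],[-0.5,-1.9,0,0,0,0],[0,0,0,0,0,0],[0,0,0,0,0,0],[0,0,0,0,0,0],[0,0,0,0,0,0]]'
python3 - <<'E'
from h import *
o=status.get_obs(); Rt=R.from_quat(o['tool_rot']).as_matrix()
M,t=cass([.6251,-.1981,.2749]); G=np.array([[0,1,0],[1,0,0],[0,0,-1.]])
print(o['joint_pos'].round(2) if hasattr(o['joint_pos'],'round') else o['joint_pos'])
print('err rot world deg',np.rad2deg(R.from_matrix(M@G@Rt.T).as_rotvec()).round(2),'tcp in cass mm',((np.array(o['eef_pos'])-t)@M*1e3).round(1))
E
```

```text
clock: 6.4
eef_pos: [0.5393, -0.1609, 0.2304]
tool_rot: [0.584, 0.775, 0.193, 0.146]
ft_force: [1.5, -0.1, -1.5]
grip_width: 0.0106
grasp_force: 60.4
clock: 7.0
eef_pos: [0.5314, -0.2225, 0.2304]
tool_rot: [0.585, 0.774, 0.193, 0.146]
ft_force: [0.0, 0.5, -1.1]
grip_width: 0.0101
grasp_force: 60.4
[-0.6   0.12 -0.2   0.93  0.37  0.75]
err rot world deg [-0.02 -0.01 -0.07] tcp in cass mm [-26.7   1.9 156.2]
```

```bash
python3 -m creep '[[0.3,0,-3,0,0,0],[0.3,0,-3,0,0,0],[0.3,0.1,-3,0,0,0],[0.2,0,-3.5,0,0,0],[0,0,0,0,0,0],[0,0,0,0,0,0],[0,0,0,0,0,0]]'
cat > ov.py <<'E'
from h import *
def lines(f,im,M,t,pts,col,k,x,y):
    q=(f(np.array(pts)/1e3@M.T+t)-[x,y])*k
    cv2.polylines(im,[np.round(q*8).astype(int)],True,col,1,cv2.LINE_AA,3)
def rect(x0,x1,y,z): return [(x0,-y,z),(x0,y,z),(x1,y,z),(x1,-y,z)]
o=status.get_obs(); Rt=R.from_quat(o['tool_rot']).as_matrix(); p=np.array(o['eef_pos'])
M,t=cass([.6251,-.1981,.2749]); G=np.array([[0,1,0],[1,0,0],[0,0,-1.]]); Mc=Rt@G
print('tcp in cass mm',((p-t)@M*1e3).round(1))
E
cat > ov1.py <<'E'
from ov import *
out=[]
for n,k,x,y,w,h in (('side',4,290,195,100,150),('wrist',0,0,0,0,0),('scene',4,190,120,100,75)):
    if k: f=lambda P,n=n:proj(n,P)
    else: f=lambda P:wproj(o,P); k,x,y,w,h=1,130,60,400,300
    im=cv2.resize(camera(n)[y:y+h,x:x+w,::-1],None,fx=k,fy=k,interpolation=cv2.INTER_CUBIC)
    im=cv2.convertScaleAbs(im,alpha=1.2,beta=25)
    lines(f,im,M,t,rect(-145,63,57,0),(0,160,0),k,x,y); lines(f,im,M,t,rect(56.5,63,57,18),(0,160,0),k,x,y); lines(f,im,M,t,rect(-57.5,-54.5,20,5.5),(255,0,0),k,x,y)
    lines(f,im,Mc,p,rect(-55,55,44,12),(0,200,255),k,x,y); lines(f,im,Mc,p,rect(-6,6,25,42),(0,200,255),k,x,y)
    out.append(im)
cv2.imwrite('pics/v1.png',np.hstack([out[0],np.vstack(out[1:])])); print(out[0].shape)
E
python3 ov1.py
```

```text
clock: 7.7
eef_pos: [0.544, -0.2236, 0.1079]
tool_rot: [0.585, 0.774, 0.193, 0.148]
ft_force: [-0.0, -0.1, -1.2]
grip_width: 0.0106
grasp_force: 60.3
tcp in cass mm [-73.7  -2.5  42.5]
(600, 400, 3)
```

View pics/v1.png

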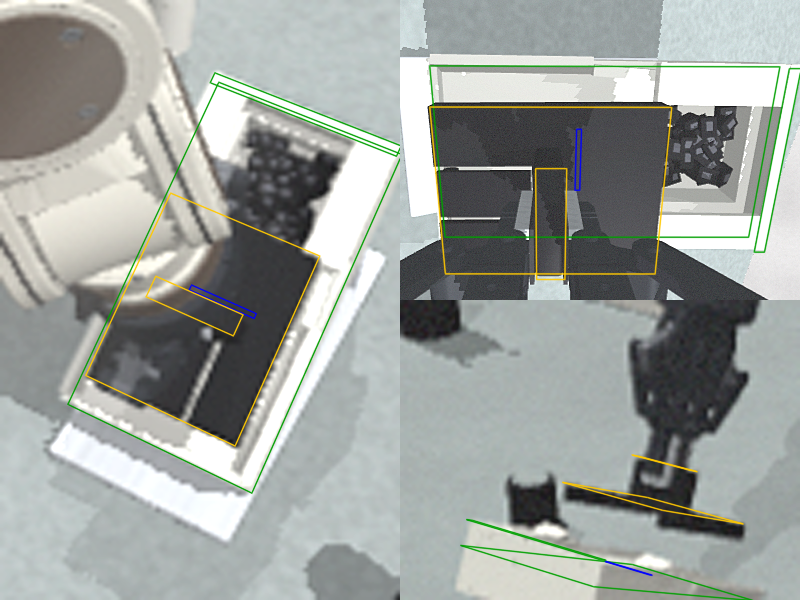

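```bash
python3 - <<'E'
from ov import *
for q in ((0,57,18),(40,57,18),(40,57,-12),(40,34,18),(40,34,13.5),(40,-34,18),(40,-34,13.5),(40,-57,18),(63,57,18),(63,-57,18),(56.5,34,18),(56.5,-34,18),(56.5,34,0),(-5,50,18),(-5,34,18),(-18,40,22),(-18,57,22),(-145,57,0),(-145,57,12),(-145,49,0)):
    u=(wproj(o,M@(np.array(q)/1e3)+t)[0]-[130,60]); print(q,(u+[400,0]).round(), )
E
python3 - <<'E'
import cv2
im=cv2.imread('pics/v1.png')[0:130,400:800]
# column brightness profile along rows for edges
g=cv2.cvtColor(im,cv2.COLOR_BGR2GRAY)
for u in (340,350,370): print(u,[int(v) for v in g[40:130:2,u]])
for v in (80,90): print(v,[int(x) for x in g[v,0:400:5]])
E
```

```text
tcp in cass mm [-74.1  -2.8  42.6]
(0, 57, 18) [686.  67.]
(40, 57, 18) [759.  67.]
(40, 57, -12) [731.  65.]
(40, 34, 18) [752. 109.]
(40, 34, 13.5) [748. 108.]
(40, -34, 18) [734. 218.]
(40, -34, 13.5) [730. 215.]
(40, -57, 18) [729. 251.]
(63, 57, 18) [801.  67.]
(63, -57, 18) [765. 251.]
(56.5, 34, 18) [782. 109.]
(56.5, -34, 18) [761. 218.]
(56.5, 34, 0) [762. 104.]
(-5, 50, 18) [676.  80.]
(-5, 34, 18) [673. 109.]
(-18, 40, 22) [652.  99.]
(-18, 57, 22) [655.  67.]
(-145, 57, 0) [430.  65.]
(-145, 57, 12) [423.  66.]
(-145, 49, 0) [431.  79.]
340 [211, 217, 219, 218, 217, 219, 217, 218, 219, 221, 226, 161, 255, 118, 255, 255, 255, 255, 255, 255, 255, 255, 255, 255, 255, 255, 255, 255, 255, 255, 255, 255, 255, 121, 150, 149, 150, 148, 150, 149, 151, 148, 150, 151, 144]
350 [211, 209, 212, 220, 221, 208, 212, 219, 218, 217, 221, 158, 255, 120, 255, 255, 255, 255, 255, 255, 255, 255, 255, 255, 255, 255, 255, 255, 255, 255, 255, 255, 255, 170, 138, 148, 172, 155, 216, 255, 255, 255, 211, 206, 210]
370 [217, 219, 213, 214, 217, 213, 216, 217, 210, 201, 209, 208, 255, 126, 255, 255, 
[... 251 characters left out ...]
, 235, 235, 233, 234, 234, 234, 232, 234, 214, 214, 216, 214, 212, 217, 216, 219, 214, 219, 214, 215, 215, 211, 255, 255, 255, 255, 255, 255, 255, 228, 170, 255, 255, 255, 255, 255, 255, 255, 255, 255, 255, 255, 255, 255, 255, 255, 255, 255, 255, 255, 255, 255, 255, 255, 255, 255, 255, 255, 255]
90 [255, 255, 255, 255, 255, 255, 251, 230, 186, 231, 230, 229, 230, 229, 234, 231, 233, 233, 231, 232, 235, 231, 234, 230, 234, 235, 234, 235, 233, 233, 233, 233, 234, 235, 230, 233, 208, 213, 213, 217, 214, 216, 217, 255, 255, 255, 255, 255, 255, 255, 255, 162, 255, 255, 255, 255, 255, 255, 255, 255, 255, 255, 255, 255, 255, 255, 255, 255, 255, 255, 255, 255, 255, 255, 255, 108, 255, 118, 255, 248]
```

The overlay fits. The cassette model matches the wrist view to about 2 mm (lip edges at v≈107 and 213, predicted 109 and 218), and the cover sits squarely in the grip. It needs a +3 mm y shift before I lower it to contact.

```bash
python3 -m creep '[[0.3,0.3,-0.9,0,0,0],[0.4,0.2,-1,0,0,0],[0.5,0.13,-1.2,0,0,0],[0,0,0,0,0,0],[0,0,0,0,0,0],[0,0,0,0,0,0]]'; python3 -c "from ov import *"; python3 -m creep '[[0.09,0.03,-0.18,0,0,0],[0,0,0,0,0,0],[0,0,0,0,0,0]]';python3 -m creep '[[0.09,0.03,-0.18,0,0,0],[0,0,0,0,0,0],[0,0,0,0,0,0]]'; python3 -c "from ov import *"
```

```text
clock: 8.45
eef_pos: [0.5544, -0.2169, 0.0745]
tool_rot: [0.586, 0.773, 0.193, 0.146]
ft_force: [0.1, -0.5, -1.2]
grip_width: 0.0104
grasp_force: 60.4
tcp in cass mm [-78.9   1.1   7.4]
clock: 8.75
eef_pos: [0.5553, -0.2167, 0.0729]
tool_rot: [0.586, 0.773, 0.193, 0.146]
ft_force: [0.5, -0.5, -1.8]
grip_width: 0.0103
grasp_force: 60.4
clock: 9.05
eef_pos: [0.556, -0.2162, 0.0707]
tool_rot: [0.586, 0.773, 0.193, 0.146]
ft_force: [0.4, 0.9, -1.0]
grip_width: 0.0102
grasp_force: 60.4
tcp in cass mm [-79.1   1.3   3.3]
```

```bash
python3 -m creep '[[0.23,-0.06,-0.06,0,0,0],[0,0,0,0,0,0],[0,0,0,0,0,0]]';python3 -m creep '[[0.07,0.02,-0.13,0,0,0],[0,0,0,0,0,0],[0,0,0,0,0,0]]'; python3 -c "from ov import *"; python3 -m creep '[[0.07,0.02,-0.13,0,0,0],[0,0,0,0,0,0],[0,0,0,0,0,0]]'; python3 -c "from ov import *"
```

```text
clock: 9.35
eef_pos: [0.5585, -0.2169, 0.0702]
tool_rot: [0.586, 0.773, 0.193, 0.146]
ft_force: [-0.5, 0.2, -1.2]
grip_width: 0.0111
grasp_force: 60.4
clock: 9.65
eef_pos: [0.5591, -0.2167, 0.0692]
tool_rot: [0.586, 0.773, 0.193, 0.146]
ft_force: [-2.0, 0.2, 2.4]
grip_width: 0.0102
grasp_force: 61.0
tcp in cass mm [-77.4   0.    0.6]
clock: 9.95
eef_pos: [0.5592, -0.2165, 0.069]
tool_rot: [0.586, 0.773, 0.193, 0.146]
ft_force: [-12.7, 2.0, 12.3]
grip_width: 0.01
grasp_force: 62.8
tcp in cass mm [-77.3   0.1   0.4]
```

Contact, at about 16 N square to the deck, right at the predicted height. I'll back off a little and slide uphill in steps.

```bash
cat > f.py <<'E'
from ov import *
print('F cass',(np.array(o['ft_force'])@M).round(1),'rot err',(np.rad2deg(R.from_matrix(M.T@Mc).as_rotvec())).round(2))
E
python3 -m creep '[[0.65,0.18,0.44,0,0,0],[0,0,0,0,0,0],[0,0,0,0,0,0]]' >/dev/null;python3 f.py; python3 -m creep '[[0.43,0.12,0.23,0,0,0],[0.43,0.12,0.23,0,0,0],[0,0,0,0,0,0]]'>/dev/null; python3 f.py;  python3 -m creep '[[0.43,0.12,0.23,0,0,0],[0.43,0.12,0.23,0,0,0],[0,0,0,0,0,0]]'>/dev/null; python3 f.py
```

```text
tcp in cass mm [-70.   -0.4   0.4]
F cass [-3.8  0.   9.3] rot err [-0.1   0.05 -0.11]
tcp in cass mm [-64.6  -0.3   0.4]
F cass [-12.5   0.   20.4] rot err [-0.13  0.51 -0.34]
tcp in cass mm [-57.1   0.2   0.3]
F cass [-16.9   2.   24.6] rot err [-0.09  0.74 -0.48]
```

```bash
python3 -m creep '[[-0.05,-0.01,0.1,0,0,0],[0,0,0,0,0,0],[0,0,0,0,0,0]]' >/dev/null;python3 f.py; python3 -m creep '[[0.43,0.12,0.24,0,0,0],[0.43,0.12,0.24,0,0,0],[0,0,0,0,0,0]]'>/dev/null; python3 f.py;  python3 -m creep '[[0.43,0.12,0.24,0,0,0],[0.43,0.12,0.24,0,0,0],[0,0,0,0,0,0]]'>/dev/null; python3 f.py
```

```text
tcp in cass mm [-49.8  -0.1   0.4]
F cass [-3.6  0.3  4.3] rot err [-0.05  0.05 -0.07]
tcp in cass mm [-38.9  -0.1   0.5]
F cass [-2.2  1.   4.6] rot err [-0.05  0.02 -0.03]
tcp in cass mm [-28.7  -0.1   0.5]
F cass [-1.1 -0.6  3.5] rot err [-0.04 -0.   -0.03]
```

```bash
for i in 1; do python3 -m creep '[[0.43,0.12,0.235,0,0,0],[0.43,0.12,0.235,0,0,0],[0,0,0,0,0,0]]'>/dev/null; python3 f.py; done; python3 -m creep '[[0.43,0.12,0.235,0,0,0],[0,0,0,0,0,0],[0,0,0,0,0,0]]'>/dev/null; python3 f.py; python3 -m creep '[[0.26,0.07,0.14,0,0,0],[0,0,0,0,0,0],[0,0,0,0,0,0]]'>/dev/null; python3 f.py; python3 -m creep '[[0.26,0.07,0.14,0,0,0],[0,0,0,0,0,0],[0,0,0,0,0,0]]'>/dev/null; python3 f.py
```

```text
tcp in cass mm [-18.7  -0.1   0.5]
F cass [-2.7  1.5  3.7] rot err [-0.03 -0.01 -0.03]
tcp in cass mm [-15.6  -0.    0.5]
F cass [-5.4  0.4  8.2] rot err [-0.04  0.16 -0.12]
tcp in cass mm [-14.2  -0.    0.5]
F cass [-8.9 -0.2 10.7] rot err [-0.05  0.31 -0.2 ]
tcp in cass mm [-12.4  -0.    0.5]
F cass [-11.   -0.   13.7] rot err [-0.05  0.43 -0.26]
```

```bash
for i in 1; do python3 -m creep '[[0.24,0.07,0.19,0,0,0],[0,0,0,0,0,0]]'>/dev/null; python3 f.py; done; python3 -m creep '[[0.26,0.07,0.14,0,0,0],[0,0,0,0,0,0]]'>/dev/null; python3 f.py; python3 -m creep '[[0.26,0.07,0.14,0,0,0],[0,0,0,0,0,0]]'>/dev/null; python3 f.py; python3 -m creep '[[0.26,0.07,0.14,0,0,0],[0,0,0,0,0,0]]'>/dev/null; python3 f.py
```

```text
tcp in cass mm [-8.   0.1  0.8]
F cass [-6.6  0.4  8.8] rot err [-0.02  0.3  -0.2 ]
tcp in cass mm [-2.7 -0.1  0.9]
F cass [-2.1  0.2  4.1] rot err [-0.03  0.08 -0.1 ]
tcp in cass mm [ 1.9 -0.   0.6]
F cass [-1.5 -0.6  1.5] rot err [-0.01 -0.05 -0.  ]
tcp in cass mm [2.  0.3 0.4]
F cass [-6.2  0.9  5.8] rot err [ 0.02  0.25 -0.15]
```

```bash
python3 -m creep '[[0.17,0.05,0.09,0,0,0],[0,0,0,0,0,0],[0,0,0,0,0,0]]'>/dev/null; python3 f.py; python3 -m creep '[[-0.34,-0.1,-0.19,0,0,0],[0,0,0,0,0,0],[0,0,0,0,0,0]]'>/dev/null; python3 f.py; python3 -m creep '[[-0.26,-0.07,-0.14,0,0,0],[0,0,0,0,0,0],[0,0,0,0,0,0]]'>/dev/null; python3 f.py; python3 -m creep '[[-0.17,-0.05,-0.09,0,0,0],[0,0,0,0,0,0],[0,0,0,0,0,0]]'>/dev/null; python3 f.py
```

```text
tcp in cass mm [2.1 0.4 0.4]
F cass [-8.8  1.4  8.9] rot err [ 0.02  0.41 -0.25]
tcp in cass mm [1.9 0.  0.6]
F cass [-3.2  1.2  3.6] rot err [-0.    0.05 -0.06]
tcp in cass mm [ 0.1 -0.2  0.7]
F cass [ 0.1  0.1 -0.6] rot err [-0.02 -0.06  0.01]
tcp in cass mm [-0.8 -0.3  1.1]
F cass [ 4.4  1.9 -0.7] rot err [-0.03 -0.18  0.04]
```

```bash
python3 -m creep '[[-0.17,-0.05,-0.09,0,0,0],[0,0,0,0,0,0],[0,0,0,0,0,0]]'>/dev/null; python3 f.py; python3 -m creep '[[0.43,0.12,0.235,0,0,0],[0,0,0,0,0,0],[0,0,0,0,0,0]]'>/dev/null; python3 f.py
```

```text
tcp in cass mm [-0.9 -0.2  1.3]
F cass [ 8.9  1.  -3.6] rot err [-0.01 -0.36  0.12]
tcp in cass mm [-0.4 -0.2  0.7]
F cass [0.9 1.4 0.2] rot err [-0.02  0.07 -0.07]
```

Pulling back at 9 N is blocked at -0.9 mm, so the tongue has latched. Releasing and backing off square to the deck.

```bash
python3 -m creep '[[0,0,0,0,0,0],[0,0,0,0,0,0],[0,0,0,0,0,0],[0,0,0,0,0,0],[0,0,0,0,0,0],[0,0,0,0,0,0],[0,0,0,0,0,0],[0,0,0,0,0,0]]' 1; python3 -m creep '[[-0.9,-0.25,1.77,0,0,0],[-1.35,-0.38,2.65,0,0,0],[-1.8,-0.5,3.5,0,0,0],[-1.8,-0.5,3.5,0,0,0],[0,4,2,0,0,0],[0,5,0,0,0,0],[0,5,0,0,0,0],[0,0,0,0,0,0]]'
python3 - <<'E'
from ov import *
out=[]
for n,k,x,y,w,h in (('side',4,290,195,100,150),('scene',4,190,130,100,150)):
    f=lambda P,n=n:proj(n,P)
    im=cv2.resize(camera(n)[y:y+h,x:x+w,::-1],None,fx=k,fy=k,interpolation=cv2.INTER_CUBIC)
    im=cv2.convertScaleAbs(im,alpha=1.2,beta=25)
    lines(f,im,M,t,rect(-6,6,25,42),(0,200,255),k,x,y); lines(f,im,M,t,[(-55,-34,12),(-55,34,12)],(0,200,255),k,x,y)
    out.append(im)
cv2.imwrite('pics/v2.png',np.hstack(out))
E
```

```text
clock: 16.35
eef_pos: [0.6251, -0.1983, 0.1059]
tool_rot: [0.586, 0.773, 0.193, 0.146]
ft_force: [-0.1, -0.2, -0.1]
grip_width: 0.0851
grasp_force: 0.0
clock: 17.15
eef_pos: [0.5658, -0.0689, 0.2407]
tool_rot: [0.583, 0.776, 0.194, 0.145]
ft_force: [0.7, -0.9, -0.3]
grip_width: 0.0852
grasp_force: 0.0
tcp in cass mm [ 44.3 140.5 130.1]
```

View pics/v2.png

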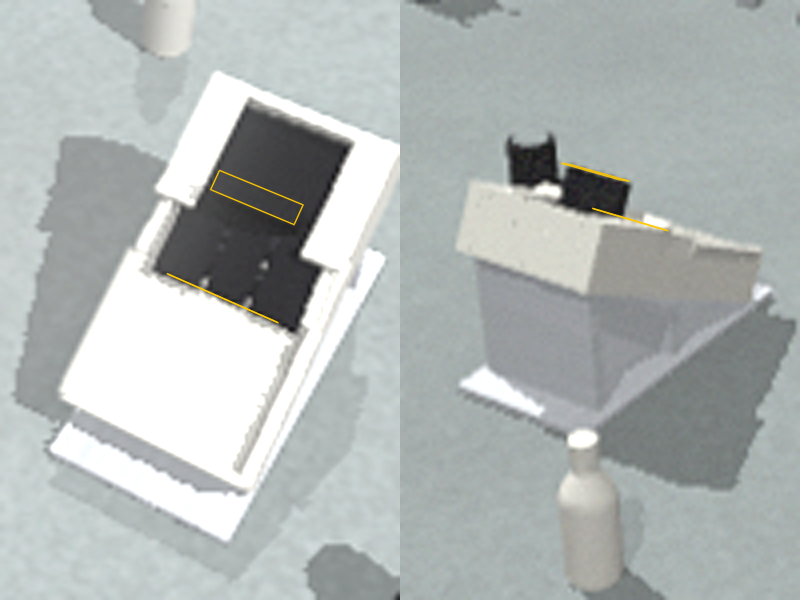

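The cover sits under both lips. Its trailing edge, (165,275) to (280,322) in the left half of the picture, lies on the predicted home line, and the rib also matches in the scene view. The bottle and the lens are standing, and the robot is clear.

```bash
python3 -c "
from workcell import ticket; print(ticket.job_done())"
```

```text
the job is handed in; nothing more can be done
None
```

The cassette is closed: the cover is fully home under both lips, its tongue held against a 9 N pull back, it has been released, and the job was handed in at about 17 s on the robot's clock.

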